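Stack a twin-fan cooler in its assembly nest

ROBOT

A 6-joint arm with a two-finger parallel gripper is mounted at the origin on the work surface. World frame = base frame: x ahead of the robot, y to its left, z up, the work surface at z = 0. Lengths are in m, angles in degrees, forces in N, time in s.
With the tool pointing down it reaches from about 0.3 to 0.75 m from the base axis. Payload 8.5 kg.
Tool frame: the origin (TCP) lies midway between the tips of the shut fingers; the grasp point (between the pads) lies 19 mm behind it (env.grasp_offset is the distance from the TCP to the grasp point, in m); z points along the fingers, y is the line along which they close (so a half turn about z gives the same grasp; the last joint's range is limited). The gripper opens to 85 mm and grips with 20 to 120 N. Pads are 22 mm wide; open, the fingers measure 114 mm over their backs; the gripper's body (76 mm by 85 mm) begins 54 mm behind the grasp point. The pads swing forward as they close: fully open they stand 13 mm farther back than shut.
Start: joints at [52.81, 21.807, 74.336, -0, 83.858, -12.336], TCP at [0.231, 0.499, 0.231] pointing down, gripper open.
Joint ranges: [-178.18, 178.18], [-50.72, 133.34], [12.68, 142.11], [-81.47, 261.47], [9.98, 163.14], [-165.26, 165.26]. Speed limits (degrees/s): [136.94, 136.94, 180, 180, 180, 180].

INTERFACE

Orientations are given as a 3x3 rotation matrix whose columns are the frame's x, y, z axes.
In Python, from rig import env gives the robot as it stands.
- The arm moves only by the tool servo_tool, never from a script. Its argument "deltas" is text: rows parted by semicolons, each of 7 numbers parted by spaces: the opening, from 0 (shut) to 1 (fully open), then the shift along the tool's x, y, z in mm, then the turn, a rotation vector about the tool's x, y, z in rad. A call has 1 to 8 rows; each row shifts and turns the commanded pose from where the row before left it, along the tool's axes as they then stand; what a row does not reach is not made up. A row lasts 1/12 s, in which the tool goes at most 41.7 mm and 7.16 degrees, less where a joint would pass 70% of its speed; a pose out of reach is approached as far as the arm can. A call is refused whole if a number of a shift passes 41.7 or a number of a turn 0.125, either way. A call with a gripper value outside its range is refused whole. The fingers move at their own pace and stop on an object; "newtons" is the grip in N (left out, the last holds). Time passes only in rows, so rows that do not move let the fingers close. It gives the time, the measured TCP pose, the force, the opening and the grip force at its end, in the units of the state.
- env.observe(): the state, without advancing time (a new reading comes with each control period).
- env.get_image(name): name is "side" or "top"; returns a dict with "img" (400x640x3 uint8, red, green, blue), "depth" (400x640 float32, m along the optical axis (not along the pixel's ray), 0 where there is no reading), "camera_matrix" (3x3 intrinsics, pixels), "world_to_cam" (4x4, takes a point from world to camera coordinates). Camera axes: x right, y down, z forward; pixel columns grow to the right and rows downward; lengths in m; the calibration is good to about 2 mm. A picture is of the moment at which its call begins.
- env.close_job(): hands the job in; it is judged then, once.
Trained networks look in a picture, given as the dict that the camera call returned (one of the last four; its "shot" number tells which), for a name from the list of things; names that differ only in an ending like _2 or _b are one class to them, and where a whole thing is asked for, a point or a joint stands for the part that bears it (a point fixed in the world has none). Each returns a list of dicts, best first, with "conf" (0 to 1); they miss things now and then, are a little off and sometimes report something else, mostly with a low value. They report only what shows in the picture. A call takes as long as a camera call. They do not tell look-alikes from the thing itself.
- env.spot_in(name, picture): "bbox" ([centre column, centre row, width, height] in pixels, round what is visible of it).
- env.spot_point(name, picture): "uv" ([column, row] in pixels: a listed point, or the origin of a listed thing).
The state is a dict: "time_s": time; "q": joint angles; "qvel": joint speeds; "joint_efforts": joint torques, N m; "position": TCP position; "tool_rot": TCP orientation; "ft_force": force on the tool from outside, world axes, zero at the start; "wrist_torque": the same for the moment, N m; "grip_width": finger opening in m; "gripper_force": force on a finger pad.
Only numpy, scipy, OpenCV 4.12 (cv2) and the standard library are available. Lean on these libraries where they do the work, as an engineer would, in place of code of your own. Each camera call takes 0.05 s, during which the arm holds its last target. There are 200 camera calls.

TASK

Stack the cooler for screwing together in the blue assembly nest: first the aluminium heatsink with its fins up, then the orange spacer frame, then the black twin-fan unit with its fan faces up and its white plug in the open slot of the nest's end wall. Seat each part squarely and fully home before the next, lowering it into the pocket rather than dropping it, and let go of the finished stack. Leave the amber jar, the blue bottle, the tape roll and the screwdriver where they are.

Things in the scene. Friction and masses are not known exactly. Their poses are not given: they have to be found in the camera images.
- nest: blue assembly nest, fixed: base plate 136 x 80 x 10 mm, origin under its centre on the bench, x along its length, z up. On it stands a pocket 87 (x) x 47 mm (y) inside, with 8 mm walls 44 mm high above the plate, then steel lips flaring outward to 52 mm above it. The -x end is closed; each long side is walled only for 12 mm at its corners, leaving 63 mm open in the middle for fingers
- nest_seat (a point): centre of the pocket's floor, 10 mm above the bench; axes as the nest
- nest_slot (a point): foot of the slot in the middle of the nest's +x end wall, at the pocket's floor height, 47.5 mm along +x from nest_seat; the slot is 20 mm wide and open from the plate to the top, for the fan's plug
- heatsink: loose finned aluminium heatsink, 84 (x) x 44 (y) x 24 mm (z), about 0.14 kg; origin at the centre of its underside, fins up along x; starts flat on the bench; alike either way round
- spacer: loose orange plastic frame, 84 (x) x 44 (y) x 10 mm (z) with bars 8 mm wide, about 30 g; origin at the centre of its underside; starts flat on the bench; alike either way round
- fan: loose black twin-fan unit, 84 (x) x 44 (y) x 20 mm (z), about 0.1 kg, with two round grey fan faces on top; origin at the centre of its underside; a white plug 14 mm wide sticks out 8 mm from the middle of its +x end, 7 to 17 mm above its underside; starts flat on top of the carton, fan faces up. It fits the nest only with the plug towards the slot
- fan_plug (a point): outer face of the fan's white plug: 50 mm along +x from the fan's origin, 12 mm up
- carton: brown cardboard carton with closed top, 140 (x) x 110 (y) x 60 mm high, heavy (does not move); origin at the centre of its underside; the nest and the carton may swap sides from start to start
- jar: bystander: small amber glass jar with black cap, 34 mm across, 58 mm high, standing between the places where heatsink and spacer lie; origin at the centre of its underside
- bottle: bystander: blue bottle with white cap, 54 mm across, 160 mm high, standing; origin at the centre of its underside
- tape: bystander: white roll of tape lying flat, 84 mm across, 45 mm high; origin at the centre of its underside
- screwdriver: bystander: yellow-handled screwdriver 160 mm long lying along its x on the bench, between the robot and the work
Mind the look-alikes: they are no part of the job. Several things have the shape of the spacer; the one meant has the colours described above.

How it is judged:
By the outcome, as a careful person would: the job done as asked, in the order asked, and still so for the second after the job is handed in, with the robot touching nothing.
It also fails if it takes over 72 s, if anything falls off the work surface, if the arm or the gripper's body presses on something with over 40 N, if the wrist force passes 120 N, or if a joint passes its speed limit or range.

## Working session

There is one attempt and no reset: what is moved stays moved. The work goes in short steps, Python scripts to look and compute and a tool call to move; the robot and the scene stay as the last step left them, time stands still between calls to the robot, and variables do not carry over. Pictures are saved under pics/ and viewed, at most 10 in all, crops included, and the job is handed in when it is done.

Besides the shell and the picture viewer there is one more tool, called after "Emit:" by a JSON object that holds its "op" and its "data", one argument or row to a line. servo_tool: Moves the arm, as the interface text tells. Its arguments: {"type":"object","properties":{"deltas":{"type":"string"},"newtons":{"type":"number"}},"required":["deltas"]}

```bash
ls; mkdir -p pics; python3 - <<'E'
from rig import env
import cv2,numpy as np
s=env.observe();print(s['time_s'],s['position'],np.round(s['tool_rot'],3).tolist(),env.grasp_offset)
for n in ['top','side']:
    p=env.get_image(n); np.savez(f'{n}0.npz',**{k:v for k,v in p.items()})
    cv2.imwrite(f'pics/{n}0.png',p['img'][:,:,::-1])
    for t in ['nest_seat','nest_slot','heatsink','spacer','fan','fan_plug','carton','jar','bottle','tape','screwdriver']:
        r=env.spot_point(t,p); print(n,t,[(np.round(a['uv']).tolist(),round(a['conf'],2)) for a in r[:4]])
E
```

```text
pics
0.0 [0.2309977  0.49881276 0.23068672] [[-0.907, 0.42, -0.001], [0.42, 0.907, -0.001], [0.0, -0.001, -1.0]] 0.0187
top nest_seat [([219.0, 179.0], 0.93)]
top nest_slot [([336.0, 248.0], 0.18)]
top heatsink [([334.0, 250.0], 0.82)]
top spacer [([278.0, 186.0], 0.72), ([326.0, 156.0], 0.7), ([386.0, 129.0], 0.58), ([438.0, 224.0], 0.35)]
top fan [([446.0, 222.0], 0.91)]
top fan_plug [([447.0, 196.0], 0.89)]
top carton [([438.0, 224.0], 0.6)]
top jar [([332.0, 200.0], 0.59)]
top bottle [([269.0, 115.0], 0.61)]
top tape [([432.0, 128.0], 0.71), ([219.0, 160.0], 0.31), ([450.0, 196.0], 0.19)]
top screwdriver [([388.0, 302.0], 0.82)]
side nest_seat [([284.0, 176.0], 0.83)]
side nest_slot [([300.0, 172.0], 0.73)]
side heatsink [([266.0, 241.0], 0.61)]
side spacer [([347.0, 219.0], 0.63), ([395.0, 238.0], 0.61)]
side fan [([335.0, 272.0], 0.76)]
side fan_plug [([359.0, 264.0], 0.94), ([436.0, 266.0], 0.61)]
side carton []
side jar [([306.0, 233.0], 0.78)]
side bottle [([350.0, 182.0], 0.83)]
side tape [([434.0, 266.0], 0.85)]
side screwdriver [([232.0, 283.0], 0.65), ([347.0, 218.0], 0.16)]
```

View pics/top0.png

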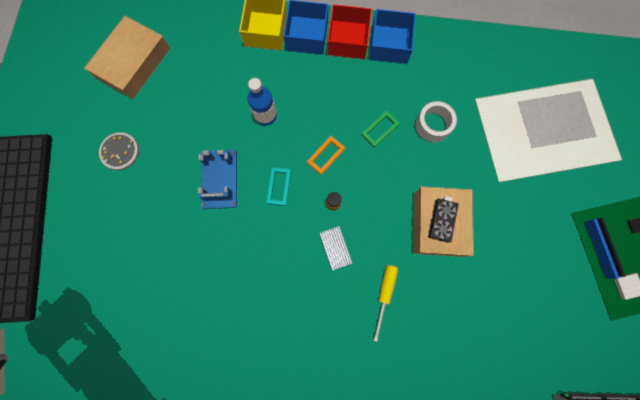

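View pics/side0.png

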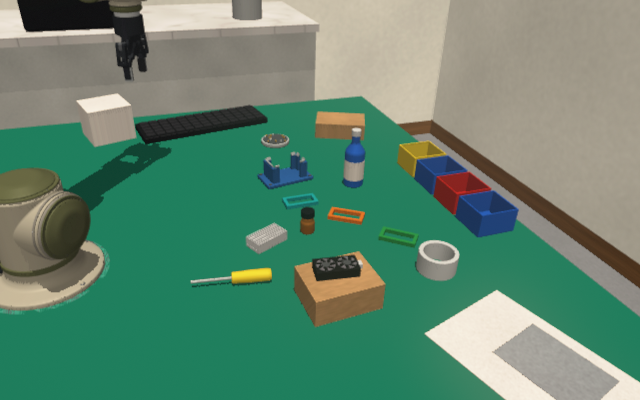

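The top view shows the orange spacer at (326,155), with teal and green look-alikes beside it. The heatsink is at (336,248) and the nest at (218,180). The fan is on the carton at (444,221), with its plug at (448,198). Next I'll measure these precisely and zoom in.

```bash
cat > h.py <<'E'
import numpy as np,cv2
def unproj(p,uv,d):
    K=p['camera_matrix'];T=np.linalg.inv(p['world_to_cam'])
    uv=np.atleast_2d(uv).astype(float);d=np.atleast_1d(d)
    c=np.c_[(uv[:,0]-K[0,2])/K[0,0]*d,(uv[:,1]-K[1,2])/K[1,1]*d,d]
    return c@T[:3,:3].T+T[:3,3]
def atz(p,uv,z):
    T=np.linalg.inv(p['world_to_cam']);o=T[:3,3]
    r=unproj(p,uv,np.ones(len(np.atleast_2d(uv))))-o
    return o+r*((z-o[2])/r[:,2])[:,None]
def cloud(p):
    v,u=np.mgrid[:400,:640]
    return unproj(p,np.c_[u.ravel(),v.ravel()],p['depth'].ravel()).reshape(400,640,3)
def proj(p,X):
    X=np.atleast_2d(X);c=X@p['world_to_cam'][:3,:3].T+p['world_to_cam'][:3,3]
    u=c@p['camera_matrix'].T;return u[:,:2]/u[:,2:]
def rect(xy):
    (c,(w,h),a)=cv2.minAreaRect(np.float32(xy*1000))
    if w<h:w,h,a=h,w,a+90
    return np.round([c[0],c[1],w,h,(a+90)%180-90],1)
E
python3 - <<'E'
from h import *
P={n:dict(np.load(n+'0.npz')) for n in('top','side')}
for n,p in P.items():
    C=cloud(p);I=p['img'].astype(int);hsv=cv2.cvtColor(p['img'],cv2.COLOR_RGB2HSV).astype(int);H,S,V=[hsv[...,i] for i in range(3)]
    T=np.linalg.inv(p['world_to_cam']);print(n,'cam',np.round(T[:3,3],3))
    def box(u,v,r):
        m=np.zeros((400,640),bool);m[v-r:v+r,u-r:u+r]=1;return m
    c={'top':dict(hs=(336,248),sp=(326,155),fan=(444,221),nest=(218,180)),'side':dict(hs=(266,238),sp=(347,215),fan=(336,266),nest=(285,170))}[n]
    M=dict(hs=box(*c['hs'],28)&(S<60)&(V>90),sp=box(*c['sp'],28)&(H<20)&(S>150)&(V>120),
      fan=box(*c['fan'],32)&((S<90)&(V<160)),nest=box(*c['nest'],40)&(H>100)&(H<130)&(S>100))
    for k,m in M.items():
        nn,l,st,_=cv2.connectedComponentsWithStats(m.astype(np.uint8));j=1+st[1:,4].argmax();m=l==j
        v,u=np.nonzero(m);z=C[m][:,2]
        zt={'hs':.024,'sp':.010,'fan':.080,'nest':.01}[k]
        print(k,m.sum(),'z pct',np.round(np.percentile(z,[5,50,95]),3),'rect at top',rect(atz(p,np.c_[u,v],zt)[:,:2]),'depth rect',rect(C[m][:,:2]))
    pass
a=cv2.resize(P['top']['img'][135:225,175:285],None,fx=5,fy=5,interpolation=2)
b=cv2.resize(P['side']['img'][145:195,250:320],None,fx=5,fy=5,interpolation=2)
im=np.zeros((720,560,3),np.uint8)[:600]
x=cv2.resize(a,(400,330));y=cv2.resize(b,(370,265))
im[:330,:400]=x;im[330:595,:370]=y
cv2.imwrite('pics/nest0.png',im[:,:,::-1])
E
```

```text
top cam [ 0.399 -0.008  0.865]
hs 833 z pct [0.002 0.012 0.026] rect at top [454.8 -30.2  85.4  46.4  26.1] depth rect [452.3 -21.4  87.9  68.8  25. ]
sp 355 z pct [0.006 0.01  0.012] rect at top [666.4  15.6  85.   44.8 -34.4] depth rect [557.6  22.1 313.1  78.9  -3.3]
fan 875 z pct [0.078 0.081 0.083] rect at top [ 536.8 -244.3   86.5   45.3   -7.6] depth rect [ 464.1 -156.6  312.8   84.   -51.3]
nest 1778 z pct [0.008 0.011 0.05 ] rect at top [579.5 255.6 134.3  84.3   9.6] depth rect [490.9 169.1 376.4 133.5  43.1]
side cam [ 0.236 -0.949  0.666]
hs 774 z pct [0.002 0.021 0.025] rect at top [451.5 -46.4 104.2  67.9  26.6] depth rect [ 329.5 -462.2  988.1   89.5   74. ]
sp 354 z pct [0.001 0.008 0.012] rect at top [663.4  10.5  84.7  57.  -34.3] depth rect [ 438.2 -444.3 1084.5   86.8   63.6]
fan 968 z pct [0.063 0.079 0.082] rect at top [ 533.9 -253.9   91.6   68.6   -7.6] depth rect [ 430.7 -543.7  895.1   93.4   70.3]
nest 946 z pct [0.004 0.012 0.049] rect at top [584.1 278.8 166.5 156.4 -87.2] depth rect [ 449.4 -333.4 1295.2  149.4   77.5]
```

View pics/nest0.png

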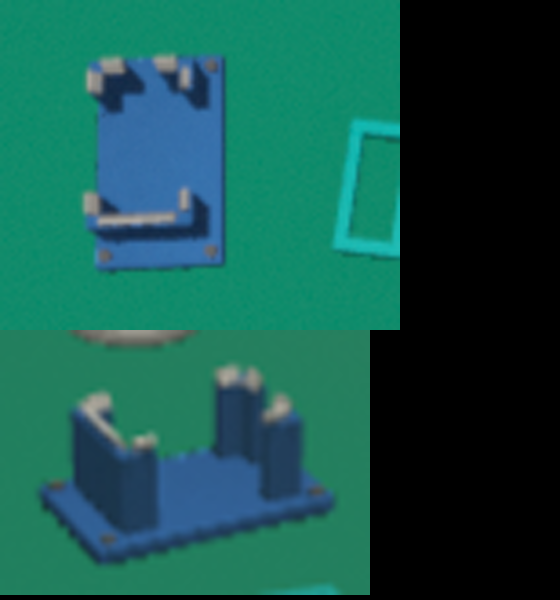

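The slot is at the +x (far) end of the nest, and the fan's plug already points roughly +x. Next I'll refine the poses by fitting silhouettes.

```bash
cat > fit.py <<'E'
from h import *
from scipy.optimize import minimize
def bx(x0,x1,y0,y1,z0,z1):return np.array([[x,y,z] for x in(x0,x1) for y in(y0,y1) for z in(z0,z1)])/1000.
N=[bx(-68,68,-40,40,0,10),bx(-51.5,-43.5,-31.5,31.5,10,58)]
for s in(-1,1):
    N+=[bx(-51.5,-31.5,*sorted((s*23.5,s*31.5)),10,58),bx(31.5,51.5,*sorted((s*23.5,s*31.5)),10,58),bx(43.5,51.5,*sorted((s*10,s*31.5)),10,58)]
fr=lambda z:[bx(-42,42,s*18-4,s*18+4,z,z+10) for s in(-1,1)]+[bx(s*38-4,s*38+4,-22,22,z,z+10) for s in(-1,1)]
MODEL=dict(nest=N,hs=[bx(-42,42,-22,22,0,24)],sp=fr(0),fan=[bx(-42,42,-22,22,0,20),bx(42,50,-7,7,7,17)])
def mask(p,k,c,r):
    hsv=cv2.cvtColor(p['img'],cv2.COLOR_RGB2HSV).astype(int);H,S,V=[hsv[...,i] for i in range(3)]
    b=np.zeros((400,640),bool);b[max(c[1]-r,0):c[1]+r,max(c[0]-r,0):c[0]+r]=1
    m={'hs':(S<60)&(V>60),'sp':(H<20)&(S>150)&(V>100),'fan':(S<90),'nest':((H>98)&(H<130)&(S>100))|((S<80)&(V>70))|((H>92)&(V<80))}[k]&b
    n,l,st,_=cv2.connectedComponentsWithStats(m.astype(np.uint8))
    return np.isin(l,[j for j in range(1,n) if st[j,4]>(12 if k=='nest' else 40)])
def fit(ps,k,x0,z,U=4):
    ms=[(p,cv2.resize(np.float32(m),None,fx=U,fy=U,interpolation=cv2.INTER_LINEAR)) for p,m in ps]
    def cost(q):
        a=np.radians(q[2]);R=np.array([[np.cos(a),-np.sin(a),0],[np.sin(a),np.cos(a),0],[0,0,1]]);t=np.array([q[0],q[1],z*1000])/1000
        e=0
        for p,m in ms:
            im=np.zeros(m.shape,np.uint8)
            for b in MODEL[k]:
                uv=(proj(p,b@R.T+t)+.5)*U-.5
                cv2.fillConvexPoly(im,cv2.convexHull(np.round(uv*16).astype(np.int32)),1,shift=4)
            e+=np.abs(im-m).sum()/m.sum()
        return e
    best=None
    for s in (6,2):
        x=best.x if best else np.array(x0,float)
        best=minimize(cost,x,method='Nelder-Mead',options=dict(initial_simplex=np.array([x,x+[s,0,0],x+[0,s,0],x+[0,0,s]]),xatol=.02,fatol=1e-5))
    return np.round(best.x,1),round(best.fun/len(ms),3)
E
python3 - <<'E'
from fit import *
P={n:dict(np.load(n+'0.npz')) for n in('top','side')}
c={'top':dict(hs=(336,248,30),sp=(326,155,30),fan=(444,221,34),nest=(218,180,42)),'side':dict(hs=(266,238,28),sp=(347,215,28),fan=(336,268,32),nest=(285,170,32))}
x0=dict(hs=(454,-30,26),sp=(666,15,-34),fan=(536,-244,-8),nest=(580,256,0))
for k in x0:
    z=.06 if k=='fan' else 0
    m={n:mask(P[n],k,c[n][k][:2],c[n][k][2]) for n in P}
    for n in P: print(k,n,*fit([(P[n],m[n])],k,x0[k],z))
    print(k,'both',*fit([(P[n],m[n]) for n in P],k,x0[k],z))
p=P['top']
for t,uv,z in [('jar',(333,198),.058),('bottle',(256,85),.16),('bottlebase',(265,122),.0),('tape',(437,120),.045),('sd1',(391,267),.01),('sd2',(376,340),.01)]: print(t,np.round(atz(p,uv,z)[0],3))
E
```

```text
hs top [454.8 -30.4  26.1] 0.056
hs side [454.5 -30.4  26.3] 0.053
hs both [454.8 -30.5  26.6] 0.055
sp top [667.6  15.7 -34.4] 0.214
sp side [666.8  17.5 -34.4] 0.176
sp both [667.4  16.  -33.9] 0.208
fan top [ 537.6 -247.1   -8.9] 0.212
fan side [ 536.5 -243.6   -8.4] 0.118
fan both [ 536.5 -245.5   -8.7] 0.174
nest top [581.5 254.2   9.5] 0.063
nest side [580.2 256.3   7.6] 0.267
nest both [580.3 254.7   9.2] 0.172
jar [ 0.557 -0.013  0.058]
bottle [0.747 0.167 0.16 ]
bottlebase [0.734 0.17  0.   ]
tape [ 0.768 -0.227  0.045]
sd1 [ 0.429 -0.157  0.01 ]
sd2 [ 0.274 -0.138  0.01 ]
```

```bash
cat > plan.py <<'E'
import sys,numpy as np
from rig import env
# usage: plan.py x,y,z,psi[,n] ... (mm, deg): waypoints from measured pose; prints rows (dx dy dz rz)
s=env.observe();R=np.array(s['tool_rot']);p=np.array(s['position'])*1000;psi=np.degrees(np.arctan2(R[1,1],R[0,1]))
print('now',np.round(p,1),round(psi,2),'tilt',np.round(R[:2,2],4),'t',s['time_s'])
for w in sys.argv[1:]:
    w=[float(v) for v in w.split(',')];t=np.array(w[:3]);d=(w[3]-psi+180)%360-180
    n=int(w[4]) if len(w)>4 else max(1,int(np.ceil(max(np.linalg.norm(t-p)/38,abs(d)/6.3))))
    for i in range(n):
        k=n-i;g=p+(t-p)/k;a=np.radians(psi)
        v=g-p;X=np.array([-np.sin(a),np.cos(a),0]);Y=np.array([np.cos(a),np.sin(a),0])
        sh=np.round([v@X,v@Y,-v[2]],0 if k>1 else 1);rz=round(-np.radians((w[3]-psi)/k),3)
        p=p+sh[0]*X+sh[1]*Y-np.array([0,0,sh[2]]);psi-=np.degrees(rz)
        print('%g %g %g 0 0 %g;'%(*sh,rz),end=' ' if (i+1)%8 else '\n')
    print()
E
python3 plan.py 455,-30.4,150,116.3,16 455,-30.4,0,116.3,5
```

```text
now [231.2 499.1 231.3] 65.15 tilt [0.     0.0001] t 1.2
-27 -24 5 0 0 -0.056; -25 -26 5 0 0 -0.056; -24 -27 5 0 0 -0.056; -22 -28 5 0 0 -0.056; -21 -29 5 0 0 -0.056; -19 -31 5 0 0 -0.056; -17 -32 5 0 0 -0.056; -15 -32 5 0 0 -0.056;
-13 -33 5 0 0 -0.056; -12 -34 5 0 0 -0.056; -10 -35 5 0 0 -0.055; -8 -35 5 0 0 -0.056; -6 -35 5 0 0 -0.055; -4 -36 5 0 0 -0.056; -1 -36 6 0 0 -0.055; 0.1 -35.6 5.3 0 0 -0.056;

-0 -0 30 0 0 0; -0 -0 30 0 0 0; -0 -0 30 0 0 0; -0 -0 30 0 0 0; -0 -0 30 0 0 0;
```

Emit:
{"op": "servo_tool", "data": {
  "deltas": "0.7 -27 -24 5 0 0 -0.056; 0.7 -25 -26 5 0 0 -0.056; 0.7 -24 -27 5 0 0 -0.056; 0.7 -22 -28 5 0 0 -0.056; 0.7 -21 -29 5 0 0 -0.056; 0.7 -19 -31 5 0 0 -0.056; 0.7 -17 -32 5 0 0 -0.056; 0.7 -15 -32 5 0 0 -0.056",
  "newtons": 30
}}

```text
time_s: 1.87
position: [0.3436, 0.2325, 0.1913]
tool_rot: [[-1.0, -0.017, 0.001], [-0.017, 1.0, 0.0], [-0.001, 0.0, -1.0]]
ft_force: [1.1, -0.9, 0.9]
grip_width: 0.0594
gripper_force: 0.0
```

Emit:
{"op": "servo_tool", "data": {
  "deltas": "0.7 -13 -33 5 0 0 -0.056; 0.7 -12 -34 5 0 0 -0.056; 0.7 -10 -35 5 0 0 -0.055; 0.7 -8 -35 5 0 0 -0.056; 0.7 -6 -35 5 0 0 -0.055; 0.7 -4 -36 5 0 0 -0.056; 0.7 -1 -36 6 0 0 -0.055; 0.7 0 -36 5 0 0 -0.056"
}}

```text
time_s: 2.53
position: [0.4555, -0.0326, 0.1501]
tool_rot: [[-0.895, -0.445, 0.0], [-0.445, 0.895, -0.0], [-0.0, -0.0, -1.0]]
ft_force: [0.7, 1.5, 0.0]
grip_width: 0.0597
gripper_force: 0.0
```

```bash
python3 plan.py 455,-30.4,40,116.3,4 455,-30.4,2,116.3,2; python3 plan.py 580.5,254.5,110,99.3,9
```

```text
now [455.5 -32.6 150.1] 116.45 tilt [ 0.0002 -0.    ] t 2.5333
-0 1 28 0 0 0.001; -0 0 27 0 0 0.001; -0 1 28 0 0 0; -0.5 0.2 27.1 0 0 0.001; 
-0 0 19 0 0 -0; -0 0 19 0 0 -0; 
now [455.5 -32.6 150.1] 116.45 tilt [ 0.0002 -0.    ] t 2.5333
-27 22 4 0 0 0.033; -26 23 5 0 0 0.033; -25 24 4 0 0 0.033; -24 25 5 0 0 0.033; -23 26 4 0 0 0.033; -23 27 5 0 0 0.034; -22 27 4 0 0 0.033; -21 28 5 0 0 0.034;
-19.2 28.4 4.1 0 0 0.033;
```

Emit:
{"op": "servo_tool", "data": {
  "deltas": "0.7 0 1 30 0 0 0.002; 0.7 0 1 30 0 0 0; 0.7 0 0 30 0 0 0; 0.7 0 0 25 0 0 0; 0.7 0 0 18 0 0 0; 0.7 0 0 10 0 0 0; 0.7 0 0 6 0 0 0; 0.7 0 0 0 0 0 0"
}}

```text
time_s: 3.2
position: [0.4541, -0.0289, 0.0006]
tool_rot: [[-0.897, -0.441, -0.002], [-0.441, 0.897, 0.0], [0.001, 0.001, -1.0]]
ft_force: [0.4, 0.5, 0.5]
grip_width: 0.0596
gripper_force: 0.0
```

Emit:
{"op": "servo_tool", "data": {
  "deltas": "0.4 0 0 0 0 0 0; 0.4 0 0 0 0 0 0; 0.4 0 0 0 0 0 0; 0.4 0 0 0 0 0 0; 0.4 0 0 0 0 0 0",
  "newtons": 40
}}

```text
time_s: 3.62
position: [0.4548, -0.0291, 0.0021]
tool_rot: [[-0.897, -0.441, 0.002], [-0.441, 0.897, -0.001], [-0.001, -0.001, -1.0]]
ft_force: [-1.3, 0.1, 7.2]
grip_width: 0.0436
gripper_force: 41.8
```

Emit:
{"op": "servo_tool", "data": {
  "deltas": "0.4 0 0 -6 0 0 0; 0.4 0 0 -20 0 0 0; 0.4 0 0 -30 0 0 0; 0.4 0 0 -30 0 0 0; 0.4 0 0 -30 0 0 0"
}}

```text
time_s: 4.03
position: [0.4539, -0.0288, 0.119]
tool_rot: [[-0.897, -0.441, -0.0], [-0.441, 0.897, 0.0], [0.0, 0.0, -1.0]]
ft_force: [0.7, -0.4, -0.7]
grip_width: 0.0433
gripper_force: 41.1
```

```bash
python3 plan.py 580.5,254.5,118,99.3,9
```

```text
now [453.9 -28.8 119. ] 116.19 tilt [-0.0005  0.0002] t 4.0333
-27 22 0 0 0 0.033; -26 23 0 0 0 0.033; -25 24 0 0 0 0.033; -24 24 0 0 0 0.033; -23 25 0 0 0 0.033; -23 26 0 0 0 0.032; -22 27 0 0 0 0.033; -20 28 1 0 0 0.032;
-19.8 27.9 0 0 0 0.033;
```

Emit:
{"op": "servo_tool", "data": {
  "deltas": "0.4 -27 22 0 0 0 0.033; 0.4 -26 23 0 0 0 0.033; 0.4 -25 24 0 0 0 0.033; 0.4 -24 24 0 0 0 0.033; 0.4 -23 25 0 0 0 0.033; 0.4 -23 26 0 0 0 0.032; 0.4 -22 27 0 0 0 0.033; 0.4 -20 28 0 0 0 0.032"
}}

```text
time_s: 4.7
position: [0.5672, 0.2248, 0.1177]
tool_rot: [[-0.981, -0.192, -0.0], [-0.192, 0.981, -0.0], [0.0, -0.0, -1.0]]
ft_force: [1.0, -0.1, -1.1]
grip_width: 0.0432
gripper_force: 41.2
```

Emit:
{"op": "servo_tool", "data": {
  "deltas": "0.4 -20 28 0 0 0 0.033; 0.4 0 0 0 0 0 0; 0.4 0 0 0 0 0 0"
}}

```text
time_s: 4.95
position: [0.5808, 0.2557, 0.117]
tool_rot: [[-0.986, -0.164, -0.001], [-0.164, 0.986, -0.0], [0.001, -0.0, -1.0]]
ft_force: [0.0, 0.1, -0.8]
grip_width: 0.0433
gripper_force: 41.2
```

```bash
cat > look.py <<'E'
import sys;from fit import *
from rig import env
tag=sys.argv[1]
s=env.observe();print(np.round(np.array(s['position'])*1000,1),s['time_s'])
P={}
for n in('top','side'):
    p=env.get_image(n);P[n]=p;np.savez(f'{n}{tag}.npz',**p)
uv=proj(P['top'],s['position'])[0].astype(int);uv2=proj(P['side'],s['position'])[0].astype(int)
im=np.zeros((320,800,3),np.uint8)
for i,(n,c) in enumerate((('top',uv),('side',uv2))):
    r=32;c=np.clip(c,[r,r],[640-r,400-r]);im[:,i*400:i*400+400]=cv2.resize(P[n]['img'][c[1]-r:c[1]+r,c[0]-r-8:c[0]+r+8],(400,320),interpolation=2)
cv2.imwrite(f'pics/{tag}.png',im[:,:,::-1])
E
python3 look.py hs1
```

```text
[580.8 255.7 117. ] 4.95
```

View pics/hs1.png

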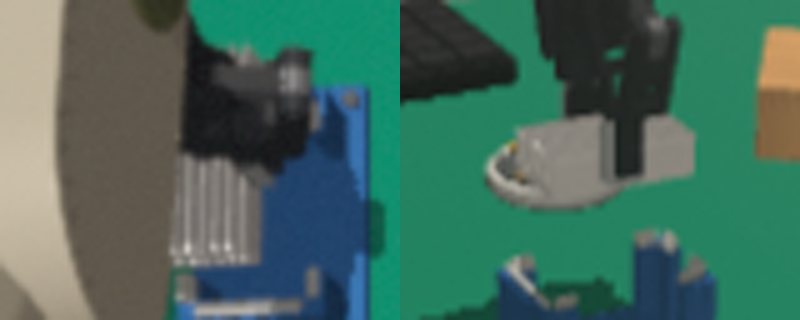

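Emit:
{"op": "servo_tool", "data": {
  "deltas": "0.4 -0.3 -1.1 15 0 0 0; 0.4 0 0 20 0 0 0; 0.4 0 0 15 0 0 0; 0.4 0 0 5 0 0 0; 0.4 0 0 5 0 0 0; 0.4 0 0 5 0 0 0; 0.4 0 0 0 0 0 0"
}}

```text
time_s: 5.63
position: [0.5818, 0.2535, 0.0527]
tool_rot: [[-0.987, -0.161, 0.001], [-0.161, 0.987, 0.001], [-0.001, 0.001, -1.0]]
ft_force: [-0.0, 2.3, -2.0]
grip_width: 0.0432
gripper_force: 41.2
```

Emit:
{"op": "servo_tool", "data": {
  "deltas": "0.4 0 0 6 0 0 0; 0.4 0 0 6 0 0 0; 0.4 0 0 6 0 0 0; 0.4 0 0 6 0 0 0; 0.4 0 0 6 0 0 0; 0.4 0 0 4 0 0 0; 0.4 0 0 0 0 0 0"
}}

```text
time_s: 6.22
position: [0.5812, 0.2534, 0.0171]
tool_rot: [[-0.987, -0.162, -0.002], [-0.162, 0.987, -0.0], [0.002, 0.0, -1.0]]
ft_force: [-0.2, 3.1, -2.8]
grip_width: 0.0429
gripper_force: 41.1
```

Emit:
{"op": "servo_tool", "data": {
  "deltas": "0.4 0 0.7 0 0 0 0; 0.4 0 0 2 0 0 0; 0.4 0 0 1 0 0 0; 0.4 0 0 1 0 0 0; 0.4 0 0 1 0 0 0; 0.4 0 0 0 0 0 0"
}}

```text
time_s: 6.72
position: [0.5814, 0.2539, 0.0131]
tool_rot: [[-0.987, -0.161, -0.0], [-0.161, 0.987, -0.0], [0.0, -0.0, -1.0]]
ft_force: [0.6, 0.0, -1.5]
grip_width: 0.0432
gripper_force: 41.4
```

Emit:
{"op": "servo_tool", "data": {
  "deltas": "0.4 0 0 1 0 0 0; 0.4 0 0 1 0 0 0; 0.4 0 0 1 0 0 0; 0.4 0 0 0 0 0 0"
}}

```text
time_s: 7.05
position: [0.5817, 0.2541, 0.0121]
tool_rot: [[-0.987, -0.162, 0.001], [-0.162, 0.987, 0.0], [-0.001, -0.0, -1.0]]
ft_force: [-2.5, -2.5, 12.1]
grip_width: 0.0436
gripper_force: 42.9
```

Emit:
{"op": "servo_tool", "data": {
  "deltas": "0.62 0 0 0 0 0 0; 0.62 0 0 0 0 0 0; 0.62 0 0 -2 0 0 0; 0.62 0 0 -10 0 0 0; 0.62 0 0 -25 0 0 0; 0.62 0 0 -35 0 0 0; 0.62 0 0 -35 0 0 0; 0.62 0 0 -25 0 0 0"
}}

```text
time_s: 7.72
position: [0.582, 0.2543, 0.1463]
tool_rot: [[-0.987, -0.162, 0.004], [-0.162, 0.987, 0.001], [-0.004, 0.0, -1.0]]
ft_force: [0.5, 0.1, 0.8]
grip_width: 0.0531
gripper_force: 0.0
```

```bash
python3 plan.py 667.3,16.3,100,55.7,9
```

```text
now [582.  254.3 146.3] 99.3 tilt [0.0036 0.0008] t 7.7167
-5 -28 5 0 0 0.085; -7 -27 5 0 0 0.084; -10 -26 5 0 0 0.085; -12 -25 5 0 0 0.084; -14 -24 5 0 0 0.085; -16 -23 5 0 0 0.084; -18 -22 5 0 0 0.085; -20 -20 6 0 0 0.084;
-20.9 -19.2 5.3 0 0 0.085;
```

Emit:
{"op": "servo_tool", "data": {
  "deltas": "0.7 -5 -28 5 0 0 0.085; 0.7 -7 -27 5 0 0 0.084; 0.7 -10 -26 5 0 0 0.085; 0.7 -12 -25 5 0 0 0.084; 0.7 -14 -24 5 0 0 0.085; 0.7 -16 -23 5 0 0 0.084; 0.7 -18 -22 5 0 0 0.085; 0.7 -20 -20 6 0 0 0.084"
}}

```text
time_s: 8.38
position: [0.6584, 0.0417, 0.102]
tool_rot: [[-0.869, 0.495, 0.001], [0.495, 0.869, -0.0], [-0.001, 0.0, -1.0]]
ft_force: [-0.1, -0.2, 0.8]
grip_width: 0.0596
gripper_force: 0.0
```

Emit:
{"op": "servo_tool", "data": {
  "deltas": "0.7 -21 -19 5 0 0 0.085; 0.7 0 0 0 0 0 0"
}}

```text
time_s: 8.55
position: [0.6679, 0.0113, 0.0957]
tool_rot: [[-0.821, 0.571, -0.0], [0.571, 0.821, -0.001], [-0.0, -0.001, -1.0]]
ft_force: [0.6, -1.4, 0.0]
grip_width: 0.0599
gripper_force: 0.0
```

```bash
python3 plan.py 667.3,16.3,2,55.7,4; python3 - <<'E'
from fit import *
from rig import env
P={}
im=np.zeros((320,800,3),np.uint8)
for i,(n,c) in enumerate((('top',(215,175)),('side',(287,172)))):
    p=env.get_image(n);np.savez(n+'hs2.npz',**p)
    im[:,i*400:i*400+400]=cv2.resize(p['img'][c[1]-32:c[1]+32,c[0]-40:c[0]+40],(400,320),interpolation=2)
    C=cloud(p)
    if n=='top':
        uv=proj(p,[.581,.254,.034])[0].astype(int);print(uv,np.round(C[uv[1]-8:uv[1]+9:4,uv[0]-4:uv[0]+5:4,2],4))
cv2.imwrite('pics/hs2.png',im[:,:,::-1])
E
```

```text
now [667.9  11.3  95.7] 55.2 tilt [-0.0003 -0.0011] t 8.55
1 1 23 0 0 -0.002; 1 1 24 0 0 -0.002; 1 1 23 0 0 -0.002; 0.3 0.8 23.7 0 0 -0.003; 
[215 175] [[0.034  0.0273 0.0319]
 [0.0352 0.0255 0.0305]
 [0.0361 0.0258 0.031 ]
 [0.0356 0.0252 0.0303]
 [0.0362 0.0228 0.0277]]
```

View pics/hs2.png

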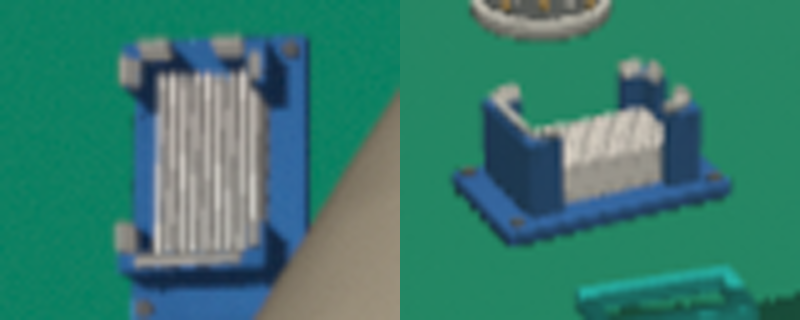

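The heatsink is seated flat in the pocket: the left panel shows its fins between the lips, and its top reads about 34 mm. Next is the spacer.

Emit:
{"op": "servo_tool", "data": {
  "deltas": "0.7 1 1 24 0 0 -0.002; 0.7 1 1 24 0 0 -0.002; 0.7 1 1 22 0 0 -0.002; 0.7 0 1 14 0 0 -0.003; 0.7 0 0 7 0 0 0; 0.7 0 0 3 0 0 0; 0.7 0 0 0 0 0 0"
}}

```text
time_s: 9.23
position: [0.6667, 0.0219, 0.0027]
tool_rot: [[-0.832, 0.555, 0.0], [0.555, 0.832, 0.0], [-0.0, 0.0, -1.0]]
ft_force: [-0.1, 0.0, 0.6]
grip_width: 0.0598
gripper_force: 0.0
```

```bash
python3 plan.py 667.3,16.3,1.5,55.7,1
```

```text
now [666.7  21.9   2.7] 56.28 tilt [0.0003 0.    ] t 9.2333
-3.6 -4.3 1.2 0 0 0.01;
```

Emit:
{"op": "servo_tool", "data": {
  "deltas": "0.7 -3.6 -4.3 1 0 0 0.01; 0.7 0 0 0 0 0 0; 0.7 0 0 0 0 0 0"
}}

```text
time_s: 9.48
position: [0.6677, 0.0151, 0.0023]
tool_rot: [[-0.825, 0.565, 0.002], [0.565, 0.825, -0.0], [-0.001, 0.001, -1.0]]
ft_force: [-1.1, 0.8, 0.8]
grip_width: 0.0599
gripper_force: 0.0
```

Emit:
{"op": "servo_tool", "data": {
  "deltas": "0.4 0 0 0 0 0 0; 0.4 0 0 0 0 0 0; 0.4 0 0 0 0 0 0; 0.4 0 0 0 0 0 0; 0.4 0 0 0 0 0 0",
  "newtons": 30
}}

```text
time_s: 9.9
position: [0.6676, 0.0155, 0.0021]
tool_rot: [[-0.825, 0.564, 0.001], [0.564, 0.825, -0.0], [-0.001, 0.0, -1.0]]
ft_force: [0.0, -0.7, 5.5]
grip_width: 0.0429
gripper_force: 31.0
```

Emit:
{"op": "servo_tool", "data": {
  "deltas": "0.4 0 0 -5 0 0 0; 0.4 0 0 -20 0 0 0; 0.4 0 0 -30 0 0 0; 0.4 0 0 -30 0 0 0; 0.4 0 0 -25 0 0 0; 0.4 0 0 0 0 0 0"
}}

```text
time_s: 10.4
position: [0.6694, 0.0155, 0.1173]
tool_rot: [[-0.826, 0.564, 0.009], [0.564, 0.826, -0.001], [-0.009, 0.004, -1.0]]
ft_force: [0.4, -0.1, 1.1]
grip_width: 0.043
gripper_force: 30.7
```

```bash
python3 plan.py 581.4,254.1,111,99.2,9
```

```text
now [669.4  15.5 117.3] 55.65 tilt [ 0.0094 -0.0013] t 10.4
23 16 1 0 0 -0.084; 22 18 1 0 0 -0.085; 20 20 1 0 0 -0.084; 18 22 1 0 0 -0.085; 16 23 0 0 0 -0.084; 14 24 1 0 0 -0.085; 12 26 0 0 0 -0.084; 10 26 1 0 0 -0.085;
8 27.7 0.3 0 0 -0.084;
```

Emit:
{"op": "servo_tool", "data": {
  "deltas": "0.4 23 16 1 0 0 -0.084; 0.4 22 18 1 0 0 -0.085; 0.4 20 20 1 0 0 -0.084; 0.4 18 22 1 0 0 -0.085; 0.4 16 23 0 0 0 -0.084; 0.4 14 24 1 0 0 -0.085; 0.4 12 26 0 0 0 -0.084; 0.4 10 26 1 0 0 -0.085"
}}

```text
time_s: 11.07
position: [0.5886, 0.2286, 0.1049]
tool_rot: [[-0.997, -0.08, -0.001], [-0.08, 0.997, 0.0], [0.001, 0.0, -1.0]]
ft_force: [-0.3, -0.8, -0.7]
grip_width: 0.0431
gripper_force: 30.7
```

Emit:
{"op": "servo_tool", "data": {
  "deltas": "0.4 8 28 0 0 0 -0.084; 0.4 0 0 0 0 0 0; 0.4 0 0 0 0 0 0; 0.4 0 0 0 0 0 0"
}}

```text
time_s: 11.4
position: [0.5794, 0.2541, 0.105]
tool_rot: [[-0.987, -0.159, -0.0], [-0.159, 0.987, -0.0], [0.0, -0.0, -1.0]]
ft_force: [0.0, 0.2, 0.3]
grip_width: 0.0431
gripper_force: 30.7
```

```bash
python3 look.py sp1; python3 plan.py 581.4,254.1,68,99.2,2
```

```text
[579.4 254.1 105. ] 11.4
now [579.8 253.5 105.1] 99.07 tilt [-0.0002 -0.0002] t 11.5
-1 0 19 0 0 -0.001; -0.7 0.4 18.1 0 0 -0.001;
```

View pics/sp1.png

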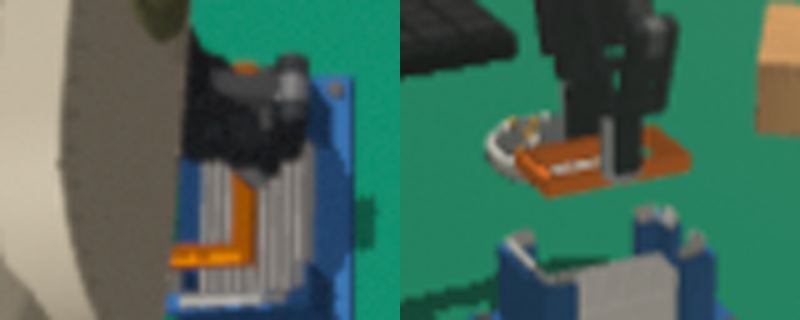

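Emit:
{"op": "servo_tool", "data": {
  "deltas": "0.4 -1 0.2 18 0 0 0; 0.4 -0.7 0 18 0 0 0; 0.4 0 0 6 0 0 0; 0.4 0 0 5 0 0 0; 0.4 0 0 5 0 0 0; 0.4 0 0 0 0 0 0"
}}

```text
time_s: 12.0
position: [0.581, 0.2546, 0.053]
tool_rot: [[-0.987, -0.159, -0.0], [-0.159, 0.987, -0.0], [0.001, -0.0, -1.0]]
ft_force: [-0.2, -0.2, -0.8]
grip_width: 0.0432
gripper_force: 30.7
```

Emit:
{"op": "servo_tool", "data": {
  "deltas": "0.4 0 0 6 0 0 0; 0.4 0 0 5 0 0 0; 0.4 0 0 3 0 0 0; 0.4 0 0 1 0 0 0; 0.4 0 0 1 0 0 0; 0.4 0 0 0 0 0 0"
}}

```text
time_s: 12.5
position: [0.581, 0.255, 0.0373]
tool_rot: [[-0.987, -0.16, 0.0], [-0.16, 0.987, -0.0], [-0.0, -0.0, -1.0]]
ft_force: [-0.3, -0.2, -0.3]
grip_width: 0.043
gripper_force: 30.7
```

Emit:
{"op": "servo_tool", "data": {
  "deltas": "0.4 0 0 1 0 0 0; 0.4 0 0 1 0 0 0; 0.4 0 0 1 0 0 0; 0.4 0 0 0 0 0 0"
}}

```text
time_s: 12.83
position: [0.5812, 0.2551, 0.0361]
tool_rot: [[-0.987, -0.16, 0.001], [-0.16, 0.987, 0.0], [-0.001, -0.0, -1.0]]
ft_force: [-5.0, -0.1, 12.1]
grip_width: 0.043
gripper_force: 31.8
```

Emit:
{"op": "servo_tool", "data": {
  "deltas": "0.62 0 0 0 0 0 0; 0.62 0 0 0 0 0 0; 0.62 0 0 -2 0 0 0; 0.62 0 0 -10 0 0 0; 0.62 0 0 -25 0 0 0; 0.62 0 0 -35 0 0 0; 0.62 0 0 -30 0 0 0; 0.62 0 0 -10 0 0 0"
}}

```text
time_s: 13.5
position: [0.5825, 0.2554, 0.152]
tool_rot: [[-0.987, -0.16, 0.008], [-0.16, 0.987, 0.002], [-0.008, 0.001, -1.0]]
ft_force: [-0.5, -0.2, 1.1]
grip_width: 0.0529
gripper_force: 0.0
```

```bash
python3 plan.py 536.5,-244.5,150,81.7,15
```

```text
now [582.5 255.4 152. ] 99.19 tilt [0.0079 0.0018] t 13.5
8 -32 0 0 0 0.02; 8 -33 0 0 0 0.02; 7 -33 0 0 0 0.02; 6 -33 0 0 0 0.02; 6 -33 0 0 0 0.02; 5 -33 0 0 0 0.021; 4 -33 0 0 0 0.02; 4 -33 0 0 0 0.021;
3 -33 0 0 0 0.02; 2 -33 0 0 0 0.021; 2 -34 0 0 0 0.02; 1 -34 1 0 0 0.021; 0 -33 0 0 0 0.02; -0 -34 1 0 0 0.021; -0.9 -33.2 0 0 0 0.02;
```

Emit:
{"op": "servo_tool", "data": {
  "deltas": "0.7 8 -32 0 0 0 0.02; 0.7 8 -33 0 0 0 0.02; 0.7 7 -33 0 0 0 0.02; 0.7 6 -33 0 0 0 0.02; 0.7 6 -33 0 0 0 0.02; 0.7 5 -33 0 0 0 0.021; 0.7 4 -33 0 0 0 0.02; 0.7 4 -33 0 0 0 0.021"
}}

```text
time_s: 14.17
position: [0.5564, -0.0131, 0.1466]
tool_rot: [[-1.0, 0.003, 0.0], [0.003, 1.0, -0.0], [-0.0, -0.0, -1.0]]
ft_force: [-0.4, -0.6, 0.5]
grip_width: 0.0599
gripper_force: 0.0
```

```bash
python3 - <<'E'
from fit import *
from rig import env
im=np.zeros((320,800,3),np.uint8)
for i,(n,c) in enumerate((('top',(215,175)),('top',(444,221)))):
    p=env.get_image(n);np.savez('topsp2.npz',**p)
    im[:,i*400:i*400+400]=cv2.resize(p['img'][c[1]-32:c[1]+32,c[0]-40:c[0]+40],(400,320),interpolation=2)
C=cloud(p)
m=mask(p,'sp',(215,175),30);v,u=np.nonzero(m);print(m.sum(),rect(atz(p,np.c_[u,v],.044)[:,:2]),'z',np.round(np.percentile(C[m][:,2],[10,50,90]),4))
# z per quadrant
for s in (u<u.mean(),u>=u.mean(),v<v.mean(),v>=v.mean()): print(np.round(np.median(C[v[s],u[s],2]),4))
cv2.imwrite('pics/sp2.png',im[:,:,::-1])
E
```

```text
377 [581.8 253.6  82.4  45.    8.8] z [0.0416 0.044  0.0458]
0.0439
0.0442
0.0441
0.044
```

View pics/sp2.png

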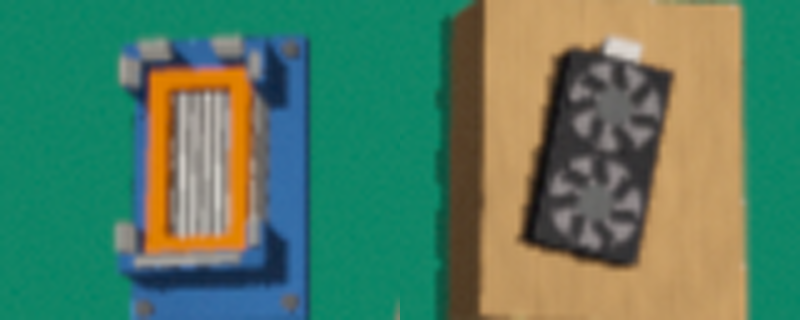

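Emit:
{"op": "servo_tool", "data": {
  "deltas": "0.7 3 -33 0 0 0 0.02; 0.7 2 -33 0 0 0 0.021; 0.7 2 -34 0 0 0 0.02; 0.7 1 -34 0 0 0 0.021; 0.7 0 -33 0 0 0 0.02; 0.7 0 -34 0 0 0 0.021; 0.7 -1 -33 0 0 0 0.02; 0.7 0 0 0 0 0 0"
}}

```text
time_s: 14.93
position: [0.5346, -0.2495, 0.1462]
tool_rot: [[-0.989, 0.149, 0.0], [0.149, 0.989, -0.002], [-0.001, -0.002, -1.0]]
ft_force: [-0.2, 0.2, 0.1]
grip_width: 0.0597
gripper_force: 0.0
```

Emit:
{"op": "servo_tool", "data": {
  "deltas": "0.7 0 0 0 0 0 0; 0.7 0 0 0 0 0 0; 0.7 0 0 0 0 0 0"
}}

```text
time_s: 15.18
position: [0.5353, -0.2433, 0.1464]
tool_rot: [[-0.99, 0.143, -0.0], [0.143, 0.99, 0.0], [0.0, 0.0, -1.0]]
ft_force: [-1.0, 0.7, -0.4]
grip_width: 0.0601
gripper_force: 0.0
```

```bash
python3 plan.py 536.5,-244.5,62.5,81.7,4
```

```text
now [ 535.3 -243.3  146.4] 81.8 tilt [-0.0002  0.0004] t 15.1833
-0 -0 21 0 0 0; -0 -0 21 0 0 0.001; -1 -0 21 0 0 0; -0.4 -1 20.9 0 0 0.001;
```

The spacer lies flat at z = 44 mm in the nest (left panel). On the right, the fan on the carton has its plug at the far end. Now I'll pick the fan.

Emit:
{"op": "servo_tool", "data": {
  "deltas": "0.7 -1 -1 22 0 0 0.002; 0.7 0 0 22 0 0 0; 0.7 0 0 20 0 0 0; 0.7 0 0 12 0 0 0; 0.7 0 0 7 0 0 0; 0.7 0 0 0 0 0 0; 0.7 0 0 0 0 0 0"
}}

```text
time_s: 15.77
position: [0.5363, -0.2454, 0.0638]
tool_rot: [[-0.989, 0.145, 0.0], [0.145, 0.989, -0.0], [-0.0, -0.0, -1.0]]
ft_force: [-0.9, -0.9, -0.2]
grip_width: 0.0599
gripper_force: 0.0
```

Emit:
{"op": "servo_tool", "data": {
  "deltas": "0.4 0 0 0 0 0 0; 0.4 0 0 0 0 0 0; 0.4 0 0 0 0 0 0; 0.4 0 0 0 0 0 0; 0.4 0 0 0 0 0 0",
  "newtons": 35
}}

```text
time_s: 16.18
position: [0.5365, -0.2461, 0.0646]
tool_rot: [[-0.989, 0.146, 0.002], [0.146, 0.989, -0.001], [-0.002, -0.001, -1.0]]
ft_force: [-0.2, 1.1, 7.0]
grip_width: 0.0433
gripper_force: 37.2
```

Emit:
{"op": "servo_tool", "data": {
  "deltas": "0.4 0 0 -5 0 0 0; 0.4 0 0 -20 0 0 0; 0.4 0 0 -25 0 0 0; 0.4 0 0 -15 0 0 0; 0.4 0 0 0 0 0 0; 0.4 0 0 0 0 0 0"
}}

```text
time_s: 16.68
position: [0.5358, -0.246, 0.1287]
tool_rot: [[-0.989, 0.146, 0.001], [0.146, 0.989, -0.001], [-0.001, -0.001, -1.0]]
ft_force: [0.7, -0.0, -1.6]
grip_width: 0.043
gripper_force: 36.4
```

```bash
python3 plan.py 581.4,254.3,126,99.3,15
```

```text
now [ 535.8 -246.   128.7] 81.58 tilt [ 0.0008 -0.0007] t 16.6833
2 33 0 0 0 -0.021; 1 33 0 0 0 -0.021; 0 34 0 0 0 -0.021; -0 34 0 0 0 -0.021; -1 33 0 0 0 -0.02; -2 33 0 0 0 -0.021; -2 34 0 0 0 -0.02; -3 33 0 0 0 -0.021;
-4 33 0 0 0 -0.02; -4 33 0 0 0 -0.021; -5 33 1 0 0 -0.02; -6 33 0 0 0 -0.021; -6 33 1 0 0 -0.02; -7 33 0 0 0 -0.021; -7.6 33.5 0.7 0 0 -0.02;
```

Emit:
{"op": "servo_tool", "data": {
  "deltas": "0.4 2 33 0 0 0 -0.021; 0.4 1 33 0 0 0 -0.021; 0.4 0 34 0 0 0 -0.021; 0.4 0 34 0 0 0 -0.021; 0.4 -1 33 0 0 0 -0.02; 0.4 -2 33 0 0 0 -0.021; 0.4 -2 34 0 0 0 -0.02; 0.4 -3 33 0 0 0 -0.021"
}}

```text
time_s: 17.35
position: [0.5597, 0.022, 0.1268]
tool_rot: [[-1.0, -0.02, -0.003], [-0.02, 1.0, 0.001], [0.003, 0.001, -1.0]]
ft_force: [-0.3, -0.7, -1.4]
grip_width: 0.0432
gripper_force: 36.4
```

Emit:
{"op": "servo_tool", "data": {
  "deltas": "0.4 -4 33 0 0 0 -0.02; 0.4 -4 33 0 0 0 -0.021; 0.4 -5 33 0 0 0 -0.02; 0.4 -6 33 0 0 0 -0.021; 0.4 -6 33 0 0 0 -0.02; 0.4 -7 33 0 0 0 -0.021; 0.4 -8 33 0 0 0 -0.02; 0.4 0 0 0 0 0 0"
}}

```text
time_s: 18.02
position: [0.5807, 0.2591, 0.1263]
tool_rot: [[-0.986, -0.167, -0.002], [-0.167, 0.986, 0.001], [0.002, 0.001, -1.0]]
ft_force: [-0.6, -0.4, -1.0]
grip_width: 0.0431
gripper_force: 36.4
```

Emit:
{"op": "servo_tool", "data": {
  "deltas": "0.4 0 0 0 0 0 0; 0.4 0 0 0 0 0 0; 0.4 0 0 0 0 0 0"
}}

```text
time_s: 18.27
position: [0.5816, 0.2528, 0.1276]
tool_rot: [[-0.987, -0.16, -0.001], [-0.16, 0.987, -0.001], [0.002, -0.0, -1.0]]
ft_force: [-0.5, -0.6, -0.7]
grip_width: 0.043
gripper_force: 36.4
```

```bash
python3 look.py fan1;  python3 plan.py 581.4,254.3,75,99.3,3
```

```text
[581.6 252.8 127.6] 18.2667
now [581.9 252.7 128.1] 99.2 tilt [-0.0006 -0.0003] t 18.3667
0 1 18 0 0 -0.001; 0 0 18 0 0 -0; 0.2 0.6 17.1 0 0 -0.001;
```

View pics/fan1.png

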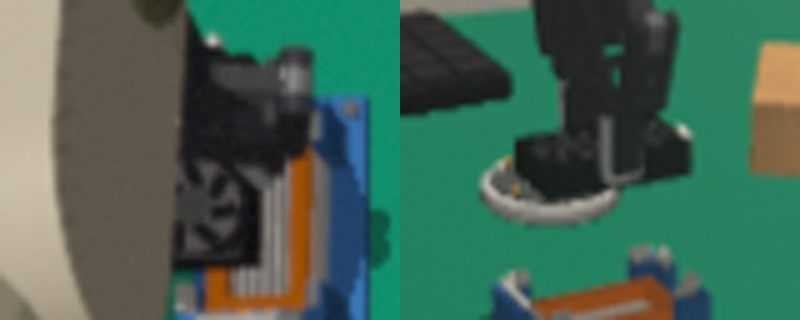

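The fan is held level with its plug toward the slot. Lowering it now.

Emit:
{"op": "servo_tool", "data": {
  "deltas": "0.4 0.4 1 18 0 0 0; 0.4 0 0.6 18 0 0 0; 0.4 0 0 17 0 0 0; 0.4 0 0 5 0 0 0; 0.4 0 0 4 0 0 0; 0.4 0 0 0 0 0 0; 0.4 0 0 0 0 0 0"
}}

```text
time_s: 18.95
position: [0.5817, 0.2553, 0.0672]
tool_rot: [[-0.987, -0.161, 0.001], [-0.161, 0.987, 0.0], [-0.001, 0.0, -1.0]]
ft_force: [-1.4, -0.2, -0.8]
grip_width: 0.043
gripper_force: 36.4
```

Emit:
{"op": "servo_tool", "data": {
  "deltas": "0.4 0 -0.4 4 0 0 0; 0.4 0 0 4 0 0 0; 0.4 0 0 4 0 0 0; 0.4 0 0 2 0 0 0; 0.4 0 0 0 0 0 0; 0.4 0 0 0 0 0 0"
}}

```text
time_s: 19.45
position: [0.5812, 0.2551, 0.0522]
tool_rot: [[-0.987, -0.162, -0.0], [-0.162, 0.987, -0.0], [0.0, -0.0, -1.0]]
ft_force: [0.0, -0.1, -0.6]
grip_width: 0.0429
gripper_force: 36.4
```

Emit:
{"op": "servo_tool", "data": {
  "deltas": "0.4 0 0 1 0 0 0; 0.4 0 0 1 0 0 0; 0.4 0 0 1 0 0 0; 0.4 0 0 1 0 0 0; 0.4 0 0 0 0 0 0"
}}

```text
time_s: 19.87
position: [0.5813, 0.2551, 0.0486]
tool_rot: [[-0.987, -0.162, 0.0], [-0.162, 0.987, -0.0], [-0.0, -0.0, -1.0]]
ft_force: [-2.6, 0.5, 2.6]
grip_width: 0.0429
gripper_force: 36.8
```

Emit:
{"op": "servo_tool", "data": {
  "deltas": "0.4 0 0 1 0 0 0; 0.4 0 0 0.7 0 0 0; 0.4 0 0 0 0 0 0"
}}

```text
time_s: 20.12
position: [0.5813, 0.2551, 0.0486]
tool_rot: [[-0.987, -0.162, 0.001], [-0.162, 0.987, 0.0], [-0.001, -0.0, -1.0]]
ft_force: [-6.0, -2.7, 14.6]
grip_width: 0.0434
gripper_force: 38.1
```

Seated at 48.6, as expected. Releasing, then backing off to check.

Emit:
{"op": "servo_tool", "data": {
  "deltas": "0.62 0 0 0 0 0 0; 0.62 0 0 0 0 0 0; 0.62 0 0 -2 0 0 0; 0.62 0 0 -10 0 0 0; 0.62 0 0 -25 0 0 0; 0.62 0 0 -35 0 0 0; 0.62 0 0 -30 0 0 0; 0.62 0 0 0 0 0 0"
}}

```text
time_s: 20.78
position: [0.5836, 0.2557, 0.1559]
tool_rot: [[-0.987, -0.162, 0.011], [-0.162, 0.987, 0.003], [-0.012, 0.001, -1.0]]
ft_force: [-1.1, -0.1, 1.4]
grip_width: 0.0527
gripper_force: 0.0
```

Emit:
{"op": "servo_tool", "data": {
  "deltas": "0.62 8 -32 0 0 0 0; 0.62 8 -33 0 0 0 0; 0.62 8 -33 0 0 0 0; 0.62 8 -33 0 0 0 0; 0.62 8 -33 0 0 0 0; 0.62 8 -33 0 0 0 0; 0.62 0 0 0 0 0 0; 0.62 0 0 0 0 0 0"
}}

```text
time_s: 21.45
position: [0.5657, 0.0514, 0.1489]
tool_rot: [[-0.987, -0.159, 0.0], [-0.159, 0.987, 0.0], [-0.0, -0.0, -1.0]]
ft_force: [0.2, 0.8, -0.6]
grip_width: 0.053
gripper_force: 0.0
```

```bash
python3 - <<'E'
from fit import *
from rig import env
im=np.zeros((320,800,3),np.uint8)
for i,(n,c) in enumerate((('top',(215,175)),('side',(287,172)))):
    p=env.get_image(n)
    im[:,i*400:i*400+400]=cv2.resize(p['img'][c[1]-32:c[1]+32,c[0]-40:c[0]+40],(400,320),interpolation=2)
    if n=='top':
        C=cloud(p);a=np.radians(9.3)
        for x in(-32,-15,0,15,32):
            print([round(float(np.median(C[v-1:v+2,u-1:u+2,2])),4) for y in(-14,0,14) for u,v in proj(p,[.581+(x*np.cos(a)-y*np.sin(a))/1e3,.2543+(x*np.sin(a)+y*np.cos(a))/1e3,.064]).round().astype(int)])
    for t in('jar','bottle','tape','screwdriver'):
        r=env.spot_point(t,p);print(n,t,[np.round(q['uv']).tolist() for q in r[:1]])
cv2.imwrite('pics/end.png',im[:,:,::-1]);print(env.observe()['time_s'])
E
```

```text
[0.4766, 0.476, 0.0649]
[0.4773, 0.477, 0.0654]
[0.4753, 0.4757, 0.0637]
[0.4737, 0.066, 0.0644]
[0.4711, 0.0638, 0.0639]
top jar [[332.0, 202.0]]
top bottle []
top tape [[431.0, 127.0]]
top screwdriver [[386.0, 302.0]]
side jar []
side bottle [[350.0, 182.0]]
side tape [[436.0, 269.0]]
side screwdriver [[231.0, 284.0]]
21.95
```

View pics/end.png

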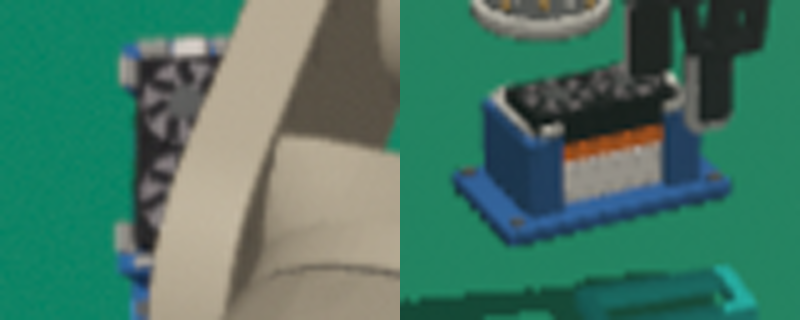

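The stack is complete: the fan top reads about 64–65 mm along its length, the plug is in the slot, and the layers sit flush. Handing it in.

```bash
python3 -c "
from rig import env
print(env.close_job())"
```

```text
the job is handed in; nothing more can be done
None
```

The cooler is stacked in the nest in the order asked (heatsink, spacer, then fan with its plug in the slot), released and handed in at about 22 s; the arm never went near the jar, bottle, tape or screwdriver, and the final pictures still showed them in place.

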